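# Post a used assay cassette into the disposal box

### The arm

A 6-joint arm with a two-finger parallel gripper is mounted at the origin on the work surface. World frame = base frame: x ahead of the robot, y to its left, z up, the work surface at z = 0. Lengths are in mm, angles in rad, forces in N, time in s.
With the tool pointing down it reaches from about 300 to 775 mm from the base axis. Payload 14.6 kg.
Tool frame: the origin (TCP) lies between the finger pads; the fingertips stand 8 mm ahead of it and the grasp point (between the pads) lies 11 mm behind it; y points along the fingers, x is the direction in which the jaws open and shut, and the axes are right-handed (so a half turn about y gives the same grasp; the last joint's range is limited). The gripper opens to 94 mm and grips with 3 to 60 N. Pads are 16 mm wide; open, the fingers measure 119 mm over their backs; the gripper's body (75 mm by 177 mm) begins 78 mm behind the grasp point.
Start: joints at [1.113, 0.3, 1.521, -0, 1.321, -0.067], TCP at [209.507, 508.523, 213.446] pointing down, gripper open.
Joint ranges: [-3.03, 3.03], [-0.79, 2.21], [0.23, 2.52], [-1.04, 4.18], [0, 3.07], [-2.55, 2.55]. Speed limits (rad/s): [2.22, 2.22, 2.57, 3.14, 3.14, 3.14].

### API

Orientations are given as [roll, pitch, yaw] about the fixed x, y, z axes, in that order (R = Rz(yaw) Ry(pitch) Rx(roll)).
In Python, from cell import read_state, imaging, order gives the robot as it stands. The module is installed in compiled form; this text tells all that it offers.
- The arm moves only by the shell command python3 -m handwheel 'ROWS' [FORCE]. ROWS is JSON, a list that holds one entry, the list of rows, each a list of 7 numbers: the shift along the tool's x, y, z in mm, then the turn, a rotation vector about the tool's x, y, z in degrees, then the opening, from -1 (shut) to 1 (fully open), so that 0 is half open. A call has 1 to 5 rows; each row is the pose to reach, as a shift and turn from the pose measured when the call began, along the tool's axes at that moment; what a row does not reach only later rows make up. A row lasts 1/12 s, in which the tool goes at most 41.7 mm and 7.16 degrees, less where a joint would pass 70% of its speed; a pose out of reach is approached as far as the arm can. A call with a gripper value outside its range is refused whole. The fingers move at their own pace and stop on an object; FORCE is the grip in N (left out, the last holds). Time passes only in rows, so rows that repeat a pose let the fingers close. It gives the time, the measured TCP pose, the force and the opening at its end, in the units of the state.
- read_state(): the state, without advancing time (a new reading comes with each control period).
- imaging.camera(name): name is "side" or "top"; returns (picture, depth): 420x560x3 uint8, red, green, blue; 420x560 float32, mm along the optical axis (not along the pixel's ray), 0 where there is no reading.
- imaging.get_calibration(name): a dict with "mtx" (3x3 intrinsics, pixels), "world_from_camera" (4x4, takes a point from camera to world coordinates). Camera axes: x right, y down, z forward; pixel columns grow to the right and rows downward; lengths in mm; the calibration is good to about 2 mm. A picture is of the moment at which its call begins. get_calibration takes no time and is no camera call.
- order.sign_off(): hands the job in, once; it reports no verdict.
The state is a dict: "clock": time; "joints": joint angles; "qd": joint speeds; "effort": joint torques, N m; "eef_pos": TCP position; "eef_rot": TCP orientation; "wrist_force": force on the tool from outside, world axes, zero at the start; "moment": the same for the moment, N m; "finger_gap": finger opening in mm.
Only numpy, scipy, OpenCV 4.12 (cv2) and the standard library are available. Lean on these libraries where they do the work, as an engineer would, in place of code of your own. Each camera call takes 0.05 s, during which the arm holds its last target.

### The job

Take the used cassette (red tab) out of the orange rack and post it, tab up, through the narrow slot in the lid of the yellow disposal box, pushing it gently past the sprung flap until it drops inside. The cassette is brittle, so feel for the slot and touch down slowly and never press hard on it. Leave the new cassette standing in the rack and do not disturb the other things on the bench.

Things in the scene. Friction and masses are not known exactly. Their poses are not given: they have to be found in the camera images.
- used_cassette_center (a point): Used cassette (red tab), about 80 g: a flat upright T of white plastic, 8 mm thick (its x). Body 70 mm wide (its y), 60 mm tall; centred on top a red tab, 28 mm wide, 28 mm tall, 8 mm thick, to grip it by. 88 mm tall in all, z up. This point is its centre: 44 mm above the lower edge, 16 mm below the shoulders (foot of the tab), 44 mm below the top of the tab. Over 45 N between it and the box, also for an instant, breaks it: touch down at 10 to 15 mm/s.
- new_cassette_center (a point): New cassette, same shape and size with a green tab, standing in the other pocket of the rack. Same point and axes. To be left where it is.
- rack: Orange rack fixed to the bench, 66 (x) by 230 (y) by 40 mm high, origin at the centre of its underside. Two pockets, 75 mm along y by 11 mm along x, 30 mm deep (floor 10 mm above the bench), centred 55 mm to either side of its centre along y. Each holds a cassette upright, its width along the rack's y; which is in which pocket varies.
- box: Yellow disposal box with red lid, fixed to the bench, 130 mm (x) by 160 mm (y), origin at the centre of its underside. On the lid lies the flat grey slot plate, 84 (x) by 124 (y) by 6 mm, its upper face 130 mm above the bench, with the slot along its middle. The box is empty, its floor 4 mm above the bench.
- lid_center (a point): Point on the box's mid-plane at the height of the slot plate's upper face; axes as the box. The slot runs along y, 74 mm long and 9.8 mm wide (along x), centred on this point along y. The plate is clamped by hand: the slot's true middle lies anywhere from 3 to 15 mm to the +x side of this point. That offset is not reported; see it or feel for it. Fingers beside the tab meet the plate.
- flap (a point): Point on the box's mid-plane 19 mm below the slot plate's face, level with the tips of a sprung rubber flap on the slot's +x side. The body pushes it aside (3 to 8 N); it then clamps the body and holds it up. It bears only 20 mm or more from the middle along y, clear of the tab: once the shoulders are past it (tab top then 9 mm above the plate) the cassette falls in. Push the tab's top with closed fingers.
- well_plate: White 96-well plate lying on the bench, 85 (x) by 127 (y) by 14 mm, origin at the centre of its underside. Bystander.
- tip_box: Yellow pipette-tip box with clear lid, 85 (x) by 120 (y) by 67 mm, origin at the centre of its underside. Bystander.
- reagent_bottle: Amber bottle with blue cap, 60 mm across, 120 mm tall, origin at the centre of its underside. Bystander.

How it is judged (in metres and radians):
On the way, in this order (a step that is already met when the one before it is completed fails the run):
1. the used cassette is lifted clear of the rack (height (world z) of used_cassette_center above 0.11 m), for 0.2 s.
2. the used cassette stands upright, tab up, in the slot, with at least 15 mm of it inside (x of used_cassette_center in the frame of box between 0 and 0.018 m and y of used_cassette_center in the frame of box between -0.01 and 0.01 m and z of used_cassette_center in the frame of box between 0.09 and 0.159 m and angle between used_cassette_center's own z axis and vertical below 0.2 rad), for 0.2 s.
At the end, for the whole second after the job is handed in: The used cassette lies wholly inside the disposal box (its centre within the walls and under 75 mm above the bench), and the new cassette still stands in its pocket (moved under 12 mm, tilted under 0.2 rad) (x of used_cassette_center in the frame of box between -0.062 and 0.062 m and y of used_cassette_center in the frame of box between -0.077 and 0.077 m and z of used_cassette_center in the frame of box between 0 and 0.075 m and distance of new_cassette_center from where it was at the start of the episode below 0.012 m and angle between new_cassette_center's own z axis and vertical below 0.2 rad); the robot touches nothing.
It fails at once if more than 45 N between the used cassette and the box or its slot plate while it is being posted (contact force between used_cassette and box above 45 N and z of used_cassette_center in the frame of box above 0.085 m).
It fails at once if the new cassette is moved by over 30 mm (distance of new_cassette_center from where it was at the start of the episode above 0.03 m).
It fails at once if a bystander (well plate, tip box, bottle) is moved by over 20 mm (distance of any of well_plate, tip_box, reagent_bottle from where it was at the start of the episode above 0.02 m).
It also fails if it takes over 69 s, if anything falls off the work surface, if the arm or the gripper's body presses on something with over 40 N, if the wrist force passes 120 N, or if a joint passes its speed limit or range.

## Working session

There is one attempt and no reset: what is moved stays moved. The work goes in short steps, Python scripts to look and compute and a shell command to move; the robot and the scene stay as the last step left them, time stands still between calls to the robot, and variables do not carry over. Pictures are saved under pics/ and viewed, and the job is handed in when it is done.

```bash
mkdir -p pics
cat > h.py <<'E'
import numpy as np, cv2
from cell import read_state, imaging, order
from scipy.spatial.transform import Rotation as Ro
def ray(name,u,v):
    c=imaging.get_calibration(name);K=np.array(c['mtx']);T=np.array(c['world_from_camera'])
    d=T[:3,:3]@np.linalg.solve(K,[u,v,1.]);return T[:3,3],d
def onz(name,u,v,z):
    o,d=ray(name,u,v);return o+d*(z-o[2])/d[2]
def proj(name,p):
    c=imaging.get_calibration(name);K=np.array(c['mtx']);T=np.linalg.inv(np.array(c['world_from_camera']))
    q=K@(T[:3,:3]@np.array(p)+T[:3,3]);return q[:2]/q[2]
def cloud(name,depth):
    c=imaging.get_calibration(name);K=np.array(c['mtx']);T=np.array(c['world_from_camera'])
    v,u=np.mgrid[:420,:560];r=np.stack([u,v,np.ones_like(u)],-1)@np.linalg.inv(K).T
    return (r*depth[...,None])@T[:3,:3].T+T[:3,3]
def snap(name,tag):
    im,d=imaging.camera(name);np.savez(f'pics/{tag}.npz',im=im,d=d);cv2.imwrite(f'pics/{tag}.png',im[...,::-1]);return im,d
E
python3 - <<'E'
from h import *
for n in('top','side'):
    snap(n,n+'0');c=imaging.get_calibration(n);print(np.round(c['mtx'],1).tolist(),np.round(c['world_from_camera'],3).tolist())
print(read_state())
E
```

```text
[[507.0, 0.0, 280.2], [0.0, 507.0, 208.9], [0.0, 0.0, 1.0]] [[0.006, -0.994, 0.113, 472.456], [-1.0, -0.007, -0.008, -70.688], [0.009, -0.113, -0.994, 1475.402], [0.0, 0.0, 0.0, 1.0]]
[[535.4, 0.0, 284.6], [0.0, 535.4, 207.9], [0.0, 0.0, 1.0]] [[-0.947, -0.25, 0.199, 388.614], [-0.32, 0.721, -0.614, 598.925], [0.01, -0.646, -0.764, 964.992], [0.0, 0.0, 0.0, 1.0]]
{'clock': 0.1, 'joints': array([ 1.11340622e+00,  3.00407328e-01,  1.52147248e+00,  1.47581409e-06,
        1.32070812e+00, -6.65835247e-02]), 'qd': array([ 2.53912322e-04, -1.16549577e-03, -3.26176327e-04,  1.73655745e-03,
       -3.25459841e-04, -5.84873932e-05]), 'effort': array([-3.03911329e-04, -5.32643151e+01, -3.53281188e+01,  7.09141698e-02,
        2.35291250e-02, -5.97780036e-05]), 'eef_pos': array([209.41460624, 508.34418072, 212.96724843]), 'eef_rot': array([-1.57072868e+00,  9.92981498e-04,  1.17998941e+00]), 'wrist_force': array([0.03133637, 0.9921396 , 1.15463614]), 'moment': array([-0.01981546,  0.03392441, -0.02684797]), 'finger_gap': 93.95466939504917}
```

View pics/top0.png

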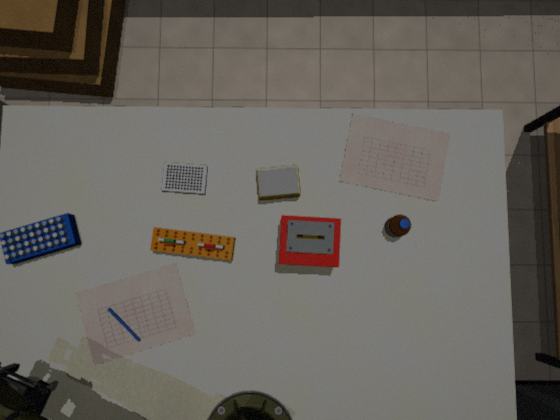

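View pics/side0.png

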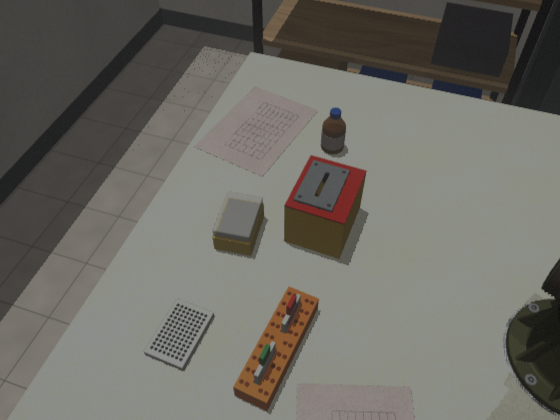

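Run:
```python
from h import *
a=cv2.imread('pics/top0.png');b=cv2.imread('pics/side0.png')
cv2.imwrite('pics/z1.png',np.hstack([cv2.resize(a[205:275,140:245],None,fx=3.7,fy=3.7,interpolation=2),cv2.resize(a[205:275,265:350],None,fx=3.7,fy=3.7,interpolation=2)]))
cv2.imwrite('pics/z2.png',np.hstack([cv2.resize(b[280:410,230:325],None,fx=4,fy=4,interpolation=2),cv2.resize(b[145:275,275:370],None,fx=4,fy=4,interpolation=2)]))
```

```text
(no output)
```

View pics/z1.png

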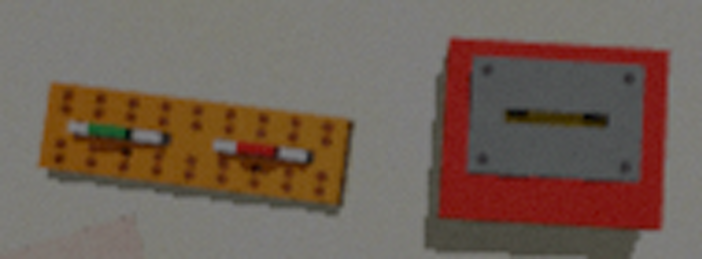

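View pics/z2.png

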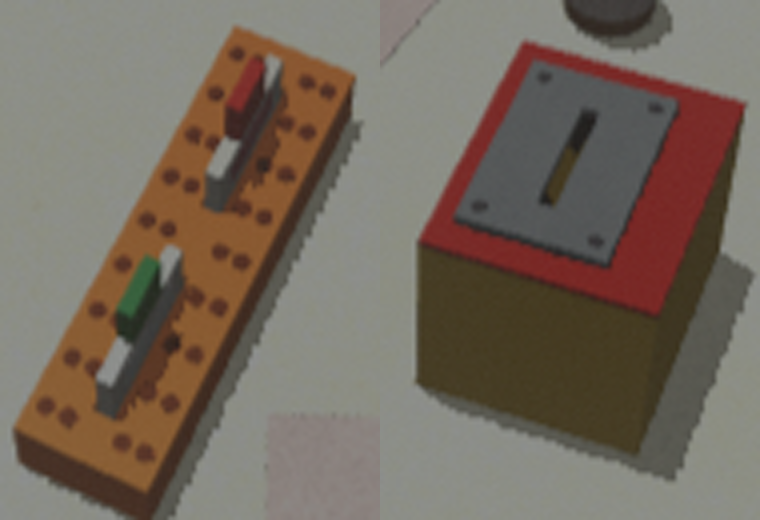

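```bash
cat > m.py <<'E'
from h import *
def ctr(mask):
    cs,_=cv2.findContours(mask.astype(np.uint8),cv2.RETR_EXTERNAL,cv2.CHAIN_APPROX_NONE);return max(cs,key=cv2.contourArea)
def rect(name,mask,z,up=1):
    # minAreaRect of mask's filled outline cast on plane z (mm)
    ys,xs=np.nonzero(mask)
    c=cv2.convexHull(ctr(mask))[:,0,:].astype(float)
    m=c.mean(0); 
    P=np.array([onz(name,u,v,z)[:2] for u,v in c])
    (x,y),(w,h),a=cv2.minAreaRect(P.astype(np.float32));return np.round([x,y,w,h,a],2)
if __name__=='__main__':
  for n in('top','side'):
    f=np.load(f'pics/{n}0.npz');im=f['im'];hsv=cv2.cvtColor(im,cv2.COLOR_RGB2HSV);H,S,V=[hsv[...,i].astype(int) for i in range(3)]
    C=cloud(n,f['d'])
    x0,x1,y0,y1=(270,350,208,275) if n=='top' else(280,368,152,255)
    roi=np.zeros(H.shape,bool);roi[y0:y1,x0:x1]=1
    red=((H<6)|(H>174))&(S>150)&(V>90)&roi
    print(n,'lid',rect(n,red,124))
    lidh=np.zeros(H.shape,np.uint8);cv2.fillPoly(lidh,[cv2.convexHull(ctr(red))],1)
    gray=(S<60)&(lidh>0)&(V>50)
    gray=cv2.morphologyEx(gray.astype(np.uint8),cv2.MORPH_OPEN,np.ones((3,3)))
    g=ctr(gray);print('plate',rect(n,gray,130),'median z',np.median(C[gray>0],0).round(1))
    pf=np.zeros(H.shape,np.uint8);cv2.fillPoly(pf,[cv2.convexHull(g)],1);pf=cv2.erode(pf,np.ones((7,7)))
    med=np.median(V[gray>0]);
    # slot: weighted
    hole=(pf>0)&((V<med*0.75)|(S>70))
    nl,lab,st,ce=cv2.connectedComponentsWithStats(hole.astype(np.uint8));k=1+st[1:,4].argmax()
    ys,xs=np.nonzero(lab==k);P=np.array([onz(n,u,v,130)[:2] for u,v in zip(xs,ys)])
    print('slot',P.mean(0).round(2),st[k],'px',ce[k].round(1), np.round(cv2.minAreaRect(P.astype(np.float32))[1:],2) if 0 else cv2.minAreaRect(P.astype(np.float32))[1:])
    # rack
    x0,x1,y0,y1=(140,245,220,270) if n=='top' else(230,325,280,410)
    roi[:]=0;roi[y0:y1,x0:x1]=1
    org=(H>6)&(H<22)&(S>120)&(V>70)&roi
    print('rack',rect(n,org,40))
    for nm,mk in(('red',((H<6)|(H>174))&(S>120)&(V>70)&roi),('green',(H>40)&(H<90)&(S>90)&roi)):
        mk=cv2.morphologyEx(mk.astype(np.uint8),cv2.MORPH_OPEN,np.ones((2,2)))
        c=ctr(mk);m=np.zeros(H.shape,np.uint8);cv2.fillPoly(m,[c],1);ys,xs=np.nonzero(m)
        print(nm,len(xs),'px',xs.mean().round(1),ys.mean().round(1),'top98:',onz(n,xs.mean(),ys.mean(),98)[:2].round(1),rect(n,m,98),np.median(C[m>0],0).round(1))
E
python3 m.py
```

```text
top lid [ 541.46 -160.26  158.58  128.92   86.99]
plate [ 552.23 -161.44  122.39   82.26   87.17] median z [ 551.1 -161.7  131.5]
slot [ 553.05 -162.01] [297 234  28   6 103] px [310.1 236.4] ((72.16702270507812, 10.469076156616211), 87.17047882080078)
rack [536.55 164.74 231.07  65.94  83.23]
red 27 px 209.7 246.2 top98: [526.8 107.9] [527.05 108.25  25.47   7.09  80.91] [528.  113.   62.4]
green 28 px 169.9 241.0 top98: [540.1 215.9] [5.4019e+02 2.1564e+02 5.4200e+00 2.7170e+01 3.5000e-01] [541.5 222.2  76.2]
side lid [ 542.28 -160.79  158.73  128.57   87.01]
plate [ 552.74 -160.49  126.03   85.07   87.42] median z [ 551.3 -156.2  131.6]
slot [ 553.58 -161.55] [315 172  14  25 108] px [321.6 184. ] ((72.8615951538086, 8.944726943969727), 86.4444580078125)
rack [537.51 167.36 231.55  67.46  83.14]
red 62 px 292.2 302.0 top98: [528.9 112.7] [529.16 112.21  28.51   8.37  84.46] [529.2 111.3  97.9]
green 62 px 265.2 352.1 top98: [542.3 221.5] [542.29 221.48  27.31   7.11  84.57] [542.3 220.9  98.1]
```

```bash
cat > go.py <<'E'
import sys
from h import *
def rel(p,yaw):
    s=read_state();R0=Ro.from_euler('xyz',s['eef_rot']);R1=Ro.from_euler('xyz',[-np.pi/2,0,np.radians(yaw)])
    print('t',round(s['clock'],2),'pos',s['eef_pos'].round(2),'rpy',np.degrees(s['eef_rot']).round(2),'F',s['wrist_force'].round(1),'M',s['moment'].round(2),'gap',round(s['finger_gap'],1))
    print('shift',R0.inv().apply(np.array(p)-s['eef_pos']).round(2),'turn',np.degrees((R0.inv()*R1).as_rotvec()).round(2))
a=[float(x) for x in sys.argv[1:]];rel(a[:3],a[3])
E
python3 go.py 529.5 112 160 -6.8
```

```text
t 0.1 pos [209.41 508.34 212.97] rpy [-9.000e+01  6.000e-02  6.761e+01] F [0.  1.  1.2] M [-0.02  0.03 -0.03] gap 94.0
shift [-244.48   53.18 -446.94] turn [ 3.000e-02  7.441e+01 -5.000e-02]
```

```bash
python3 -m handwheel '[[[-244.5,53,-447,0,74.4,0,-0.1],[-244.5,53,-447,0,74.4,0,-0.1],[-244.5,53,-447,0,74.4,0,-0.1],[-244.5,53,-447,0,74.4,0,-0.1],[-244.5,53,-447,0,74.4,0,-0.1]]]' 20; python3 go.py 529.5 112 160 -6.8
```

```text
clock: 0.52
eef_pos: [340.3, 345.5, 191.5]
eef_rot: [-1.571, 0.001, 0.549]
wrist_force: [0.5, 0.7, -0.7]
finger_gap: 64.1
t 0.52 pos [340.27 345.54 191.46] rpy [-9.003e+01  3.000e-02  3.147e+01] F [ 0.5  0.7 -0.7] M [-0.01 -0.02 -0.02] gap 64.1
shift [  39.5    31.57 -297.96] turn [ 4.000e-02  3.827e+01 -2.000e-02]
```

```bash
python3 -m handwheel '[[[39.5,31.5,-298,0,38.3,0,-0.1],[39.5,31.5,-298,0,38.3,0,-0.1],[39.5,31.5,-298,0,38.3,0,-0.1],[39.5,31.5,-298,0,38.3,0,-0.1],[39.5,31.5,-298,0,38.3,0,-0.1]]]'; python3 go.py 529.5 112 140 -6.8
```

```text
clock: 0.93
eef_pos: [470.6, 184.1, 169.8]
eef_rot: [-1.572, 0.0, -0.076]
wrist_force: [0.6, 1.2, 1.1]
finger_gap: 42.7
t 0.93 pos [470.56 184.12 169.76] rpy [-9.004e+01  2.000e-02 -4.370e+00] F [0.6 1.2 1.1] M [-0.05 -0.01  0.01] gap 42.7
shift [ 64.27  29.79 -67.4 ] turn [ 0.04  2.43 -0.02]
```

```bash
python3 -m handwheel '[[[64.3,29.8,-67.4,0,2.4,0,-0.1],[64.3,29.8,-67.4,0,2.4,0,-0.1],[64.3,29.8,-67.4,0,2.4,0,-0.1],[64.3,29.8,-67.4,0,2.4,0,-0.1],[64.3,29.8,-67.4,0,2.4,0,-0.1]]]'; python3 go.py 529.5 112 110 -6.8; python3 -c "
from h import *
snap('side','side1');snap('top','top1')
a=cv2.imread('pics/side1.png');b=cv2.imread('pics/top1.png')
cv2.imwrite('pics/z3.png',np.hstack([cv2.resize(a[200:360,220:360],(420,480),interpolation=2),cv2.resize(b[180:280,150:230],(384,480),interpolation=2)]))"
```

```text
clock: 1.35
eef_pos: [529.4, 111.5, 139.4]
eef_rot: [-1.572, 0.002, -0.12]
wrist_force: [0.7, -0.2, -0.5]
finger_gap: 42.2
t 1.35 pos [529.37 111.54 139.39] rpy [-90.06   0.1   -6.85] F [ 0.7 -0.2 -0.5] M [-0.06  0.11  0.02] gap 42.2
shift [ 0.13 29.39  0.5 ] turn [ 0.06 -0.05 -0.1 ]
```

View pics/z3.png

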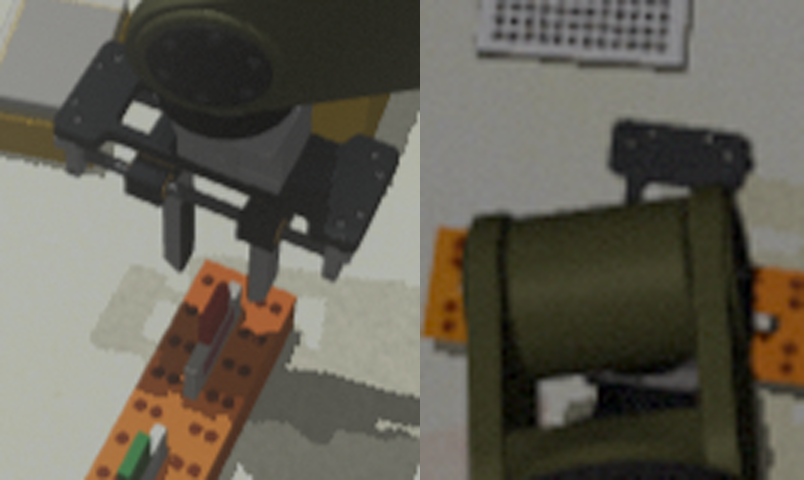

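```bash
python3 -c "
from h import *
print(proj('side',[529.4,111.5,131.4]),onz('side',292.5,295,131.4))"
python3 -m handwheel '[[[0,15,0,0,0,0,-0.1],[0,30,0,0,0,0,-0.1],[0,45,0,0,0,0,-0.1],[0,59,0,0,0,0,-0.1],[0,59,0,0,0,0,-0.1]]]'; python3 go.py 529.5 112 80 -6.8
```

```text
[292.49663266 291.92685586] [527.41412726 117.55260009 131.4       ]
clock: 1.87
eef_pos: [527.5, 113.8, 79.5]
eef_rot: [-1.572, 0.003, -0.116]
wrist_force: [-0.3, 0.2, -0.8]
finger_gap: 42.1
t 1.87 pos [527.46 113.83  79.47] rpy [-90.08   0.19  -6.62] F [-0.3  0.2 -0.8] M [-0.1   0.06 -0.01] gap 42.1
shift [ 2.24 -0.54 -1.58] turn [ 0.08  0.18 -0.19]
```

```bash
python3 -m handwheel '[[[2.2,-0.5,-1.6,0,0.2,0,-0.4],[2.2,-0.5,-1.6,0,0.2,0,-0.6],[2.2,-0.5,-1.6,0,0.2,0,-0.7],[2.2,-0.5,-1.6,0,0.2,0,-0.7],[2.2,-0.5,-1.6,0,0.2,0,-0.7]]]' 8; python3 go.py 529.5 112 80 -6.8;  python3 -c "
from h import *
snap('side','side2')
a=cv2.imread('pics/side2.png')
cv2.imwrite('pics/z4.png',cv2.resize(a[240:360,240:360],(720,720),interpolation=2)[:600])"
```

```text
clock: 2.28
eef_pos: [529.7, 112.0, 80.6]
eef_rot: [-1.572, 0.002, -0.119]
wrist_force: [0.1, -0.8, 0.4]
finger_gap: 14.7
t 2.28 pos [529.67 112.05  80.59] rpy [-90.06   0.13  -6.82] F [ 0.1 -0.8  0.4] M [-0.05  0.06 -0.02] gap 14.7
shift [-0.16  0.59 -0.06] turn [ 0.06 -0.02 -0.13]
```

View pics/z4.png

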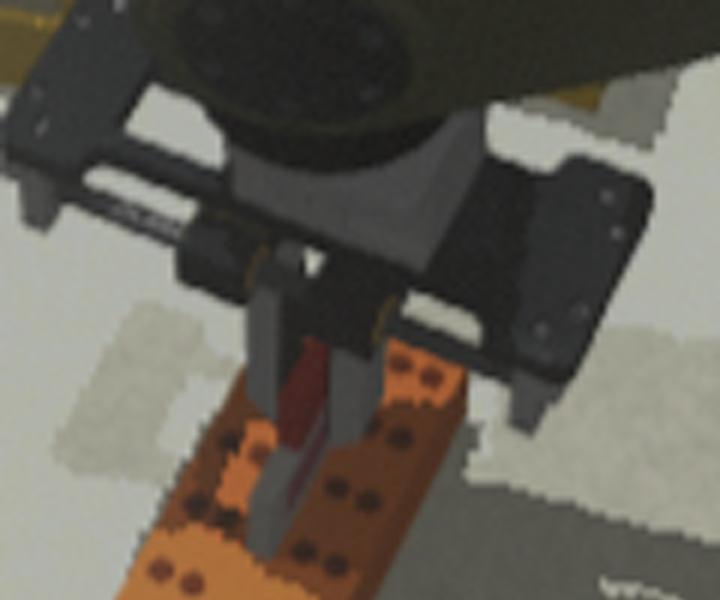

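```bash
python3 -m handwheel '[[[0,0,0,0,0,0,-1],[0,0,0,0,0,0,-1],[0,0,0,0,0,0,-1],[0,0,0,0,0,0,-1],[0,0,0,0,0,0,-1]]]' 10; python3 go.py 529.5 112 80 -6.8
```

```text
clock: 2.75
eef_pos: [530.0, 112.0, 80.7]
eef_rot: [-1.572, 0.002, -0.119]
wrist_force: [3.0, 0.1, 0.4]
finger_gap: 7.7
t 2.75 pos [529.99 111.98  80.66] rpy [-9.006e+01  9.000e-02 -6.830e+00] F [3.  0.1 0.4] M [-0.11 -0.69  0.01] gap 7.7
shift [-0.48  0.66 -0.04] turn [ 0.06 -0.03 -0.09]
```

```bash
python3 -m handwheel '[[[0.3,-3,0,0,0,0,-1],[0.5,-8,0,0,0,0,-1],[0.5,-14,0,0,0,0,-1],[0.5,-22,0,0,0,0,-1],[0.5,-30,0,0,0,0,-1]]]' 20; python3 go.py 529.5 112 200 -6.8
```

```text
clock: 3.17
eef_pos: [530.4, 112.0, 111.5]
eef_rot: [-1.572, 0.002, -0.119]
wrist_force: [-0.3, 0.2, -1.3]
finger_gap: 7.8
t 3.17 pos [530.35 111.98 111.55] rpy [-90.06   0.12  -6.83] F [-0.3  0.2 -1.3] M [ 0.04  0.13 -0.01] gap 7.8
shift [ -1.03 -88.45  -0.17] turn [ 0.06 -0.03 -0.12]
```

```bash
python3 -m handwheel '[[[0,-25,0,0,0,0,-1],[0,-60,0,0,0,0,-1],[0,-95,0,0,0,0,-1],[0,-120,0,0,0,0,-1],[0,-120,0,0,0,0,-1]]]' ; python3 go.py 553 -161.3 232 -2.9;  python3 -c "
from h import *
snap('side','side3');snap('top','top3')
a=cv2.imread('pics/side3.png');b=cv2.imread('pics/top3.png')
cv2.imwrite('pics/z5.png',np.hstack([cv2.resize(a[140:300,220:360],(420,480),interpolation=2),cv2.resize(b[180:280,150:230],(384,480),interpolation=2)]))"
```

```text
clock: 3.58
eef_pos: [531.8, 112.4, 237.8]
eef_rot: [-1.57, -0.006, -0.119]
wrist_force: [1.2, 0.7, -0.2]
finger_gap: 7.8
t 3.58 pos [531.77 112.4  237.84] rpy [-89.93  -0.32  -6.82] F [ 1.2  0.7 -0.2] M [-0.04  0.06 -0.02] gap 7.8
shift [  53.54    5.8  -269.25] turn [-0.06 -3.92  0.32]
```

View pics/z5.png

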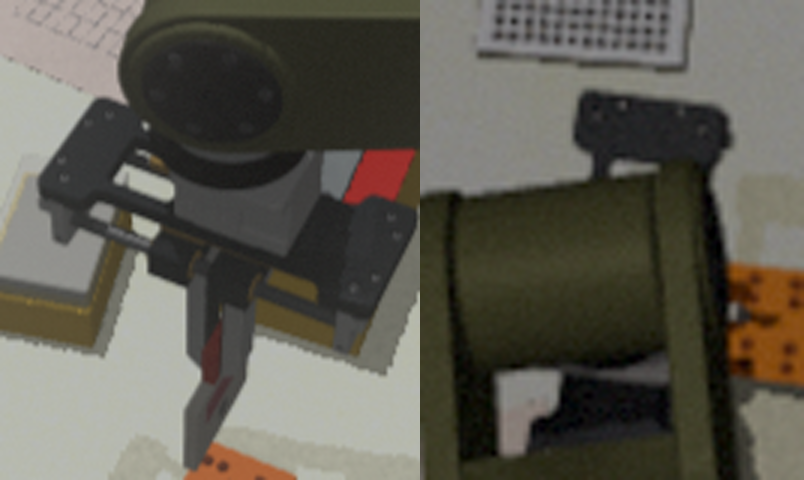

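```bash
python3 -c "
from h import *
print(onz('side',284.3,295,167.2),onz('side',284.3,295,165.))"
python3 -m handwheel '[[[53.5,5.8,-269,0,-3.9,0.3,-1],[53.5,5.8,-269,0,-3.9,0.3,-1],[53.5,5.8,-269,0,-3.9,0.3,-1],[53.5,5.8,-269,0,-3.9,0.3,-1],[53.5,5.8,-269,0,-3.9,0.3,-1]]]'; python3 go.py 553 -161.3 232 -2.9
```

```text
[534.75663563 142.80624164 167.2       ] [535.15964032 141.54844336 165.        ]
clock: 4.1
eef_pos: [545.6, -97.3, 226.6]
eef_rot: [-1.571, 0.009, -0.051]
wrist_force: [1.0, 0.3, -1.6]
finger_gap: 8.0
t 4.1 pos [545.59 -97.32 226.57] rpy [-89.98   0.52  -2.91] F [ 1.   0.3 -1.6] M [ 0.01  0.   -0.04] gap 8.0
shift [ 10.6   -5.54 -63.52] turn [-0.02 -0.01 -0.52]
```

```bash
python3 -m handwheel '[[[10.6,-5.5,-63.5,0,0,-0.5,-1],[10.6,-5.5,-63.5,0,0,-0.5,-1],[10.6,-5.5,-63.5,0,0,-0.5,-1],[10.6,-5.5,-63.5,0,0,-0.5,-1],[10.6,-5.5,-63.5,0,0,-0.5,-1]]]'; python3 go.py 553 -161.3 210 -2.9;  python3 -c "
from h import *
snap('side','side4');snap('top','top4')
a=cv2.imread('pics/side4.png');b=cv2.imread('pics/top4.png')
cv2.imwrite('pics/z6.png',np.hstack([cv2.resize(a[120:240,260:380],(480,480),interpolation=2),cv2.resize(b[180:280,270:350],(320,400),interpolation=2)[:,:].repeat(1,0)[:480] if 0 else cv2.resize(b[180:280,270:350],(310,480))]))"
```

```text
clock: 4.52
eef_pos: [552.6, -160.5, 230.9]
eef_rot: [-1.57, 0.002, -0.051]
wrist_force: [-0.1, 1.0, -1.6]
finger_gap: 7.9
t 4.52 pos [ 552.57 -160.5   230.92] rpy [-89.93   0.13  -2.9 ] F [-0.1  1.  -1.6] M [-0.06  0.09  0.04] gap 7.9
shift [ 0.52 20.92 -0.81] turn [-0.07  0.   -0.13]
```

View pics/z6.png

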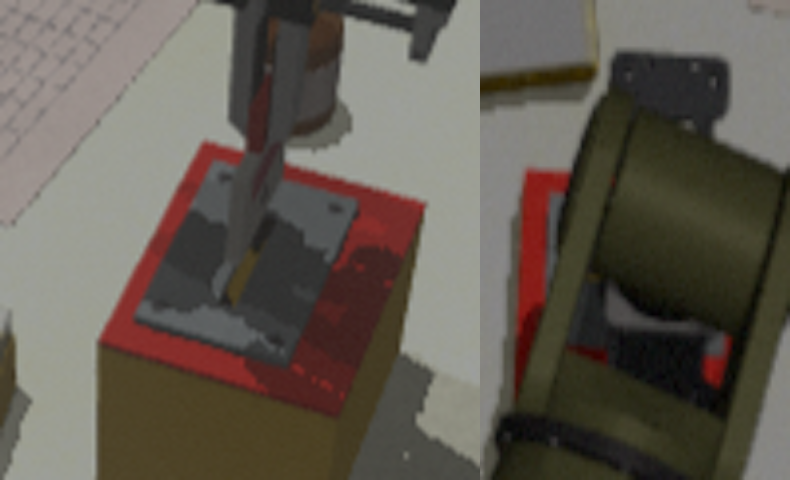

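```bash
python3 -c "
from h import *
a=cv2.imread('pics/side4.png')
cv2.imwrite('pics/z7.png',cv2.resize(np.clip(a[150:205,290:345].astype(float)*1.6,0,255).astype(np.uint8),(600,600),interpolation=0))
for s in(35,-35):
  for d in (-4,4):print(s,d,proj('side',np.array([552.6,-160.5,160.3])+s*np.array([.0506,.9987,0])+d*np.array([.9987,-.0506,0])))
"
```

```text
35 -4 [319.12819679 186.5640557 ]
35 4 [315.42683119 185.4773761 ]
-35 -4 [329.98710552 163.95965419]
-35 4 [326.4057851  162.95001703]
```

View pics/z7.png

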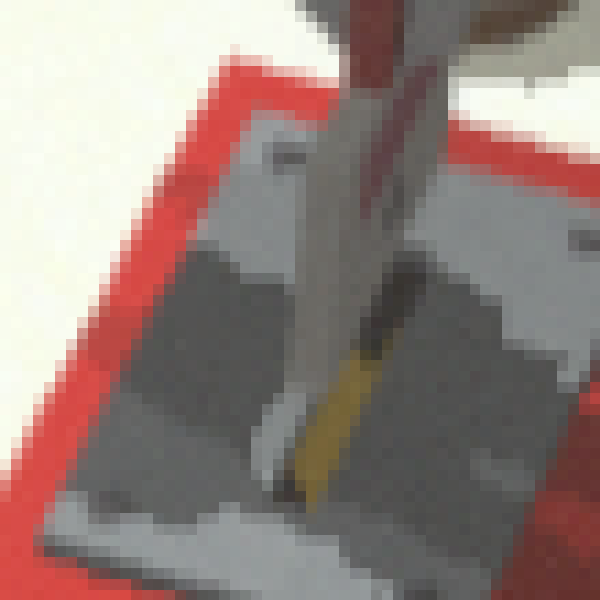

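```bash
python3 -m handwheel '[[[1,5,-0.8,0,0,0,-1],[1,11,-0.8,0,0,0,-1],[1,16,-0.8,0,0,0,-1],[1,20,-0.8,0,0,0,-1],[1,22,-0.8,0,0,0,-1]]]'; python3 go.py 553.5 -161.3 200 -2.9; python3 -m handwheel '[[[0,0,0,0,0,0,-1],[0,0,0,0,0,0,-1]]]'; python3 go.py 553.5 -161.3 200 -2.9;python3 -c "
from h import *
snap('side','side5');
a=cv2.imread('pics/side5.png')
cv2.imwrite('pics/z8.png',cv2.resize(np.clip(a[150:205,290:345].astype(float)*1.6,0,255).astype(np.uint8),(600,600),interpolation=0))"
```

```text
clock: 5.03
eef_pos: [553.6, -160.6, 208.5]
eef_rot: [-1.57, 0.002, -0.049]
wrist_force: [-0.5, 0.4, 0.4]
finger_gap: 7.9
t 5.03 pos [ 553.57 -160.59  208.54] rpy [-89.94   0.13  -2.81] F [-0.5  0.4  0.4] M [-0.07  0.03 -0.03] gap 7.9
shift [-0.02  8.54 -0.72] turn [-0.06  0.09 -0.13]
clock: 5.2
eef_pos: [553.5, -160.5, 208.3]
eef_rot: [-1.57, 0.003, -0.049]
wrist_force: [-0.4, 0.7, -0.4]
finger_gap: 7.6
t 5.2 pos [ 553.51 -160.53  208.31] rpy [-89.93   0.16  -2.81] F [-0.4  0.7 -0.4] M [-0.1   0.12 -0.01] gap 7.6
shift [ 0.05  8.31 -0.77] turn [-0.07  0.09 -0.16]
```

View pics/z8.png

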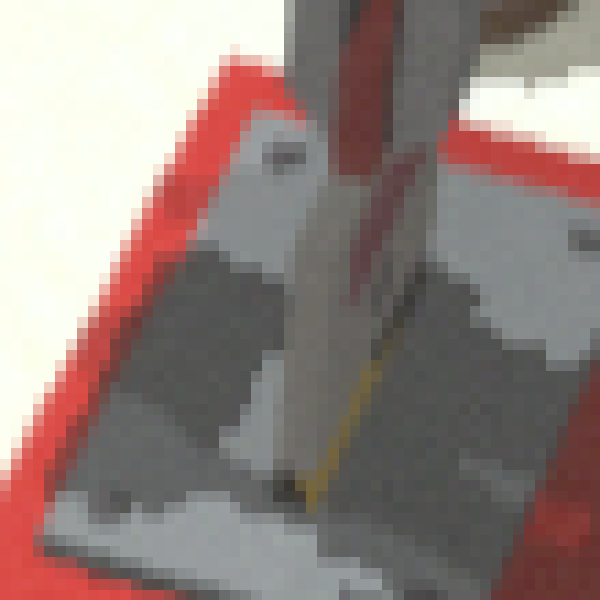

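```bash
python3 -m handwheel '[[[0,1,-0.2,0,0.1,0,-1],[0,2,-0.3,0,0.1,0,-1],[0,3,-0.3,0,0.1,0,-1],[0,4,-0.3,0,0.1,0,-1],[0,5,-0.3,0,0.1,0,-1]]]'; python3 go.py 553.5 -161.0 200 -2.9
```

```text
clock: 5.67
eef_pos: [553.6, -160.9, 203.5]
eef_rot: [-1.57, 0.002, -0.051]
wrist_force: [-0.6, -0.1, -0.4]
finger_gap: 8.0
t 5.67 pos [ 553.58 -160.89  203.5 ] rpy [-89.94   0.13  -2.91] F [-0.6 -0.1 -0.4] M [-0.07  0.06 -0.01] gap 8.0
shift [-0.06  3.5  -0.12] turn [-0.06 -0.01 -0.13]
```

```bash
python3 -m handwheel '[[[0,1,0,0,0,0,-1],[0,2,0,0,0,0,-1],[0,3,0,0,0,0,-1],[0,4,0,0,0,0,-1]]]'; python3 go.py 553.5 -161.0 200 -2.9
```

```text
clock: 6.0
eef_pos: [553.6, -160.9, 199.4]
eef_rot: [-1.57, 0.002, -0.051]
wrist_force: [0.6, 0.2, -0.5]
finger_gap: 7.8
t 6.0 pos [ 553.56 -160.87  199.39] rpy [-89.94   0.13  -2.91] F [ 0.6  0.2 -0.5] M [-0.06  0.04 -0.01] gap 7.8
shift [-0.05 -0.61 -0.13] turn [-0.06 -0.01 -0.13]
```

```bash
python3 -m handwheel '[[[0,1,0,0,0,0,-1],[0,2,0,0,0,0,-1],[0,3,0,0,0,0,-1]]]'; python3 go.py 553.5 -161.0 200 -2.9
```

```text
clock: 6.25
eef_pos: [553.5, -160.9, 196.3]
eef_rot: [-1.57, 0.002, -0.051]
wrist_force: [0.4, -0.3, -1.6]
finger_gap: 8.0
t 6.25 pos [ 553.55 -160.86  196.26] rpy [-89.94   0.13  -2.91] F [ 0.4 -0.3 -1.6] M [-0.09  0.03 -0.01] gap 8.0
shift [-0.05 -3.74 -0.14] turn [-0.06 -0.01 -0.13]
```

```bash
python3 -m handwheel '[[[0,1,0,0,0,0,-1],[0,2,0,0,0,0,-1],[0,3,0,0,0,0,-1]]]'; python3 go.py 553.5 -161.0 200 -2.9
```

```text
clock: 6.5
eef_pos: [553.5, -160.9, 193.1]
eef_rot: [-1.57, 0.002, -0.051]
wrist_force: [-0.3, -0.6, -1.4]
finger_gap: 7.9
t 6.5 pos [ 553.54 -160.87  193.14] rpy [-89.94   0.14  -2.91] F [-0.3 -0.6 -1.4] M [-0.02  0.04  0.  ] gap 7.9
shift [-0.05 -6.86 -0.13] turn [-0.06 -0.01 -0.14]
```

```bash
python3 -m handwheel '[[[0,1,0,0,0,0,-1],[0,2,0,0,0,0,-1],[0,3,0,0,0,0,-1],[0,4,0,0,0,0,-1],[0,5,0,0,0,0,-1]]]'; python3 go.py 553.5 -161.0 200 -2.9;python3 -c "
from h import *
snap('side','side6');
a=cv2.imread('pics/side6.png')
cv2.imwrite('pics/z9.png',cv2.resize(np.clip(a[150:205,290:345].astype(float)*1.6,0,255).astype(np.uint8),(600,600),interpolation=0))"
```

```text
clock: 6.92
eef_pos: [553.5, -160.9, 188.1]
eef_rot: [-1.57, 0.002, -0.051]
wrist_force: [-1.1, 0.0, 0.8]
finger_gap: 7.9
t 6.92 pos [ 553.5  -160.88  188.11] rpy [-89.94   0.14  -2.91] F [-1.1  0.   0.8] M [-0.04  0.38 -0.01] gap 7.9
shift [ -0.03 -11.89  -0.11] turn [-0.06 -0.01 -0.14]
```

View pics/z9.png

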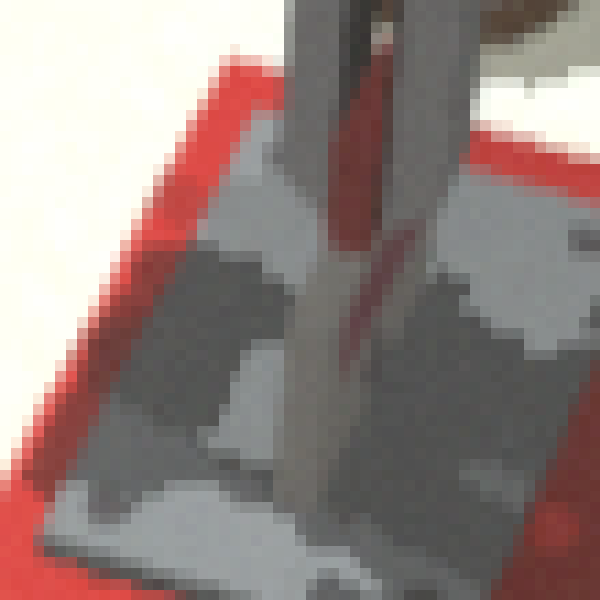

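```bash
python3 -m handwheel '[[[0,1,0,0,0,0,-1],[0,2,0,0,0,0,-1],[0,3,0,0,0,0,-1],[0,4,0,0,0,0,-1]]]'; python3 go.py 553.5 -161.0 200 -2.9
```

```text
clock: 7.3
eef_pos: [553.2, -160.9, 184.4]
eef_rot: [-1.57, 0.003, -0.051]
wrist_force: [-4.4, 0.7, 6.2]
finger_gap: 7.9
t 7.3 pos [ 553.19 -160.9   184.35] rpy [-89.95   0.17  -2.91] F [-4.4  0.7  6.2] M [0.02 1.19 0.05] gap 7.9
shift [  0.26 -15.65  -0.07] turn [-0.05 -0.01 -0.17]
```

```bash
python3 -m handwheel '[[[0,1,0,0,0,0,-1],[0,2,0,0,0,0,-1],[0,3,0,0,0,0,-1],[0,4,0,0,0,0,-1]]]'; python3 go.py 553.5 -161.0 200 -2.9
```

```text
clock: 7.63
eef_pos: [553.1, -161.0, 180.8]
eef_rot: [-1.57, 0.003, -0.051]
wrist_force: [-3.2, 0.6, 4.7]
finger_gap: 7.9
t 7.63 pos [ 553.08 -160.99  180.78] rpy [-89.96   0.17  -2.92] F [-3.2  0.6  4.7] M [-0.01  0.95 -0.04] gap 7.9
shift [  0.37 -19.22   0.02] turn [-0.04 -0.02 -0.17]
```

```bash
python3 -m handwheel '[[[0,1.2,0,0,0,0,-1],[0,2.4,0,0,0,0,-1],[0,3.6,0,0,0,0,-1],[0,4.8,0,0,0,0,-1],[0,6,0,0,0,0,-1]]]'; python3 go.py 553.5 -161.0 200 -2.9
```

```text
clock: 8.05
eef_pos: [553.0, -161.0, 174.6]
eef_rot: [-1.57, 0.003, -0.051]
wrist_force: [-2.8, 0.0, 3.7]
finger_gap: 8.1
t 8.05 pos [ 553.03 -161.03  174.64] rpy [-89.97   0.17  -2.92] F [-2.8  0.   3.7] M [-0.05  0.81 -0.02] gap 8.1
shift [  0.39 -25.36   0.06] turn [-0.03 -0.02 -0.17]
```

```bash
python3 -m handwheel '[[[0,1.2,0,0,0,0,-1],[0,2.4,0,0,0,0,-1],[0,3.6,0,0,0,0,-1],[0,4.8,0,0,0,0,-1],[0,6,0,0,0,0,-1]]]'; python3 go.py 553.5 -161.0 200 -2.9
```

```text
clock: 8.47
eef_pos: [553.0, -161.0, 168.5]
eef_rot: [-1.57, 0.003, -0.051]
wrist_force: [-3.6, 0.3, 4.4]
finger_gap: 8.1
t 8.47 pos [ 553.   -161.01  168.5 ] rpy [-89.97   0.18  -2.92] F [-3.6  0.3  4.4] M [0.   0.79 0.03] gap 8.1
shift [  0.4  -31.5    0.05] turn [-0.03 -0.02 -0.18]
```

```bash
python3 -m handwheel '[[[0,1.2,0,0,0,0,-1],[0,2.4,0,0,0,0,-1],[0,3.6,0,0,0,0,-1],[0,4.8,0,0,0,0,-1],[0,6,0,0,0,0,-1]]]'; python3 go.py 553.5 -161.0 200 -2.9
```

```text
clock: 8.88
eef_pos: [553.0, -161.0, 162.4]
eef_rot: [-1.57, 0.003, -0.051]
wrist_force: [-3.1, 0.5, 3.0]
finger_gap: 8.0
t 8.88 pos [ 552.96 -161.01  162.39] rpy [-89.97   0.18  -2.92] F [-3.1  0.5  3. ] M [-0.02  0.78 -0.03] gap 8.0
shift [  0.42 -37.61   0.06] turn [-0.03 -0.02 -0.18]
```

```bash
python3 -m handwheel '[[[0,1.2,0,0,0,0,-1],[0,2.4,0,0,0,0,-1],[0,3.6,0,0,0,0,-1],[0,4.8,0,0,0,0,-1],[0,6,0,0,0,0,-1]]]'; python3 go.py 553.5 -161.0 200 -2.9
```

```text
clock: 9.3
eef_pos: [552.9, -161.0, 156.2]
eef_rot: [-1.57, 0.003, -0.051]
wrist_force: [-3.2, 0.1, 3.2]
finger_gap: 8.1
t 9.3 pos [ 552.94 -160.98  156.24] rpy [-89.96   0.18  -2.92] F [-3.2  0.1  3.2] M [-0.05  0.8   0.03] gap 8.1
shift [ 4.300e-01 -4.376e+01  4.000e-02] turn [-0.04 -0.02 -0.18]
```

```bash
python3 -m handwheel '[[[0,1.2,0,0,0,0,-1],[0,2.4,0,0,0,0,-1],[0,3.6,0,0,0,0,-1],[0,4.8,0,0,0,0,-1],[0,6,0,0,0,0,-1]]]'; python3 go.py 553.5 -161.0 200 -2.9
```

```text
clock: 9.72
eef_pos: [552.9, -161.0, 150.1]
eef_rot: [-1.57, 0.003, -0.051]
wrist_force: [-2.8, 1.0, 3.8]
finger_gap: 8.0
t 9.72 pos [ 552.9  -160.99  150.12] rpy [-89.96   0.18  -2.92] F [-2.8  1.   3.8] M [-0.01  0.82 -0.03] gap 8.0
shift [  0.44 -49.89   0.05] turn [-0.04 -0.02 -0.18]
```

```bash
python3 -m handwheel '[[[0,1.2,0,0,0,0,-1],[0,2.4,0,0,0,0,-1],[0,3.6,0,0,0,0,-1],[0,4.8,0,0,0,0,-1],[0,5.5,0,0,0,0,-1]]]'; python3 go.py 553.5 -161.0 200 -2.9;python3 -c "
from h import *
snap('side','side7');
a=cv2.imread('pics/side7.png')
cv2.imwrite('pics/z10.png',cv2.resize(np.clip(a[150:205,290:345].astype(float)*1.6,0,255).astype(np.uint8),(600,600),interpolation=0))"
```

```text
clock: 10.13
eef_pos: [552.9, -161.0, 144.4]
eef_rot: [-1.57, 0.003, -0.051]
wrist_force: [-2.6, -0.3, 3.3]
finger_gap: 7.9
t 10.13 pos [ 552.87 -160.96  144.42] rpy [-89.96   0.19  -2.92] F [-2.6 -0.3  3.3] M [0.03 0.8  0.02] gap 7.9
shift [ 4.500e-01 -5.558e+01  3.000e-02] turn [-0.04 -0.02 -0.19]
```

View pics/z10.png

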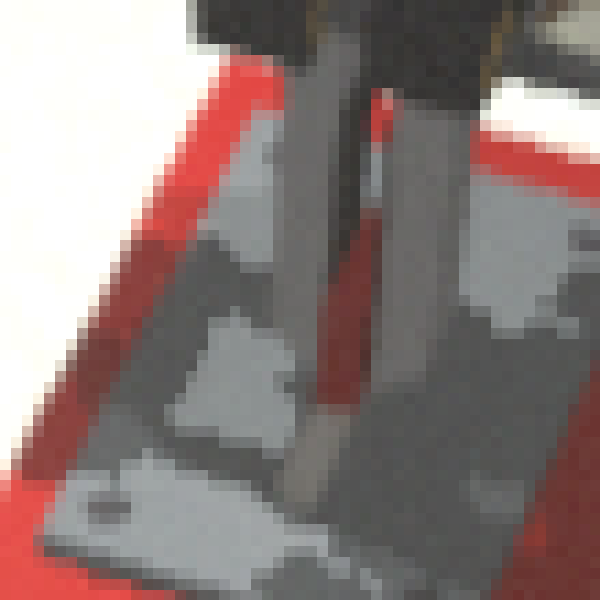

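```bash
python3 -m handwheel '[[[0,0,0,0,0,0,-0.7],[0,0,0,0,0,0,-0.6],[0,0,0,0,0,0,-0.5],[0,0,0,0,0,0,-0.5],[0,0,0,0,0,0,-0.5]]]'; python3 go.py 553.5 -161.0 180 -2.9;python3 -c "
from h import *
snap('side','side8');
a=cv2.imread('pics/side8.png')
cv2.imwrite('pics/z11.png',cv2.resize(np.clip(a[150:205,290:345].astype(float)*1.6,0,255).astype(np.uint8),(600,600),interpolation=0))"
```

```text
clock: 10.6
eef_pos: [552.9, -161.0, 144.3]
eef_rot: [-1.57, 0.003, -0.051]
wrist_force: [-0.3, 0.4, -0.5]
finger_gap: 23.0
t 10.6 pos [ 552.92 -160.95  144.33] rpy [-89.96   0.18  -2.92] F [-0.3  0.4 -0.5] M [-0.08  0.08  0.  ] gap 23.0
shift [ 4.700e-01 -3.567e+01  1.000e-02] turn [-0.04 -0.02 -0.18]
```

View pics/z11.png

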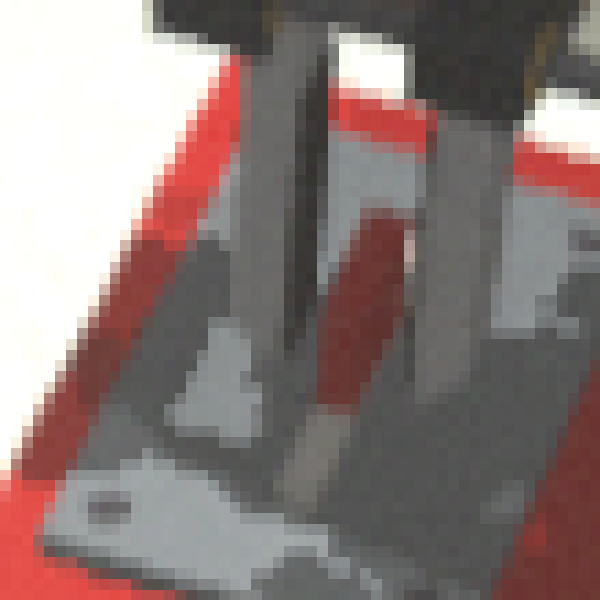

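```bash
python3 -m handwheel '[[[0,-9,0,0,0,0,-0.5],[0,-18,0,0,0,0,-0.5],[0,-27,0,0,0,0,-0.5],[0,-34,0,0,0,0,-0.6],[0,-36,0,0,0,0,-0.9]]]'; python3 -m handwheel '[[[0,0,0,0,0,0,-1],[0,0,0,0,0,0,-1],[0,0,0,0,0,0,-1],[0,0,0,0,0,0,-1],[0,0,0,0,0,0,-1]]]';  python3 go.py 553 -161.0 174 -2.9;python3 -c "
from h import *
snap('side','side9');
a=cv2.imread('pics/side9.png')
cv2.imwrite('pics/z12.png',cv2.resize(np.clip(a[150:205,290:345].astype(float)*1.6,0,255).astype(np.uint8),(600,600),interpolation=0))"
```

```text
clock: 11.07
eef_pos: [553.6, -161.1, 182.4]
eef_rot: [-1.571, 0.001, -0.051]
wrist_force: [0.2, -1.4, -0.0]
finger_gap: 15.2
clock: 11.48
eef_pos: [553.4, -161.1, 182.0]
eef_rot: [-1.571, 0.001, -0.051]
wrist_force: [0.4, -0.0, -1.2]
finger_gap: 0.4
t 11.48 pos [ 553.45 -161.11  181.96] rpy [-8.999e+01  8.000e-02 -2.910e+00] F [ 0.4 -0.  -1.2] M [-0.05  0.07 -0.01] gap 0.4
shift [-0.44  7.96  0.08] turn [-0.01 -0.01 -0.08]
```

View pics/z12.png

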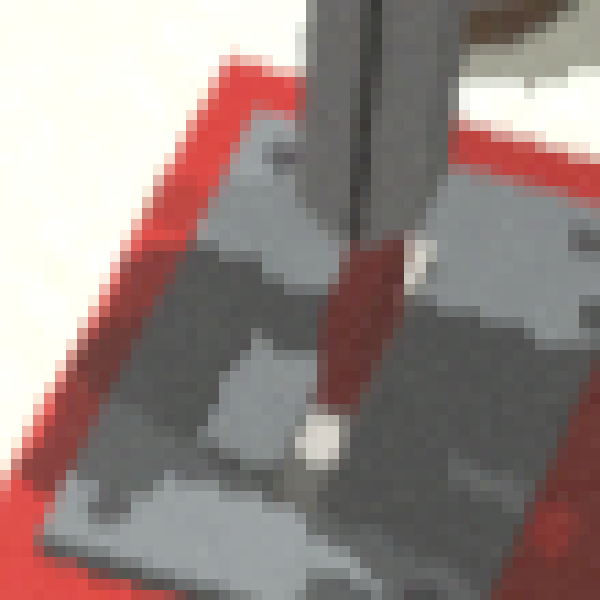

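```bash
python3 -m handwheel '[[[-0.2,2,0,0,0,0,-1],[-0.4,4,0,0,0,0,-1],[-0.4,6,0,0,0,0,-1],[-0.4,8,0,0,0,0,-1],[-0.4,9,0,0,0,0,-1]]]';python3 -m handwheel '[[[0,1,0,0,0,0,-1],[0,2,0,0,0,0,-1],[0,3,0,0,0,0,-1],[0,4,0,0,0,0,-1]]]'
```

```text
clock: 11.95
eef_pos: [552.9, -161.1, 172.6]
eef_rot: [-1.571, 0.002, -0.051]
wrist_force: [0.1, 0.5, -0.4]
finger_gap: 0.0
clock: 12.28
eef_pos: [553.2, -161.2, 169.1]
eef_rot: [-1.571, 0.001, -0.051]
wrist_force: [0.0, 0.3, 5.1]
finger_gap: 0.6
```

```bash
python3 -m handwheel '[[[0,1,0,0,0,0,-1],[0,2,0,0,0,0,-1],[0,3,0,0,0,0,-1],[0,4,0,0,0,0,-1]]]'
```

```text
clock: 12.62
eef_pos: [553.5, -161.3, 165.8]
eef_rot: [-1.571, -0.001, -0.051]
wrist_force: [-1.6, 0.7, 6.5]
finger_gap: 0.3
```

```bash
python3 -m handwheel '[[[0,1,0,0,0,0,-1],[0,2,0,0,0,0,-1],[0,3,0,0,0,0,-1],[0,4,0,0,0,0,-1]]]';  python3 go.py 553 -161.0 174 -2.9
```

```text
clock: 12.95
eef_pos: [553.8, -161.4, 162.5]
eef_rot: [-1.572, -0.002, -0.051]
wrist_force: [-0.5, 0.5, 6.0]
finger_gap: 0.3
t 12.95 pos [ 553.82 -161.39  162.51] rpy [-90.05  -0.11  -2.92] F [-0.5  0.5  6. ] M [-0.05  0.23  0.01] gap 0.3
shift [ -0.81 -11.5    0.34] turn [ 0.05 -0.02  0.11]
```

```bash
python3 -m handwheel '[[[-0.2,1,0.2,0,0,0,-1],[-0.4,2,0.2,0,0,0,-1],[-0.6,3,0.2,0,0,0,-1],[-0.6,4,0.2,0,0,0,-1],[-0.6,5,0.2,0,0,0,-1]]]'
```

```text
clock: 13.37
eef_pos: [553.5, -161.3, 158.2]
eef_rot: [-1.572, -0.003, -0.051]
wrist_force: [-0.8, -0.2, 6.0]
finger_gap: 0.6
```

```bash
python3 -m handwheel '[[[0,1,0,0,0,0,-1],[0,2,0,0,0,0,-1],[0,3,0,0,0,0,-1],[0,4,0,0,0,0,-1],[0,5,0,0,0,0,-1]]]';  python3 go.py 553 -161.0 146 -2.9
```

```text
clock: 13.78
eef_pos: [553.8, -161.4, 153.8]
eef_rot: [-1.573, -0.004, -0.051]
wrist_force: [-2.2, -0.4, 5.6]
finger_gap: 0.4
t 13.78 pos [ 553.78 -161.44  153.82] rpy [-90.1   -0.24  -2.91] F [-2.2 -0.4  5.6] M [-0.06  0.26  0.01] gap 0.4
shift [-0.83  7.81  0.41] turn [ 0.1  -0.01  0.24]
```

```bash
python3 -m handwheel '[[[-0.2,1,0.2,0,0,0,-1],[-0.4,2,0.3,0,0,0,-1],[-0.6,3,0.3,0,0,0,-1],[-0.6,4,0.3,0,0,0,-1],[-0.6,5,0.3,0,0,0,-1]]]'; python3 go.py 553 -161.0 146 -2.9
```

```text
clock: 14.2
eef_pos: [553.4, -161.2, 149.4]
eef_rot: [-1.573, -0.005, -0.051]
wrist_force: [-1.1, -0.6, 5.8]
finger_gap: 0.7
t 14.2 pos [ 553.42 -161.23  149.4 ] rpy [-90.12  -0.3   -2.92] F [-1.1 -0.6  5.8] M [-0.01  0.35  0.06] gap 0.7
shift [-0.45  3.4   0.22] turn [ 0.12 -0.02  0.3 ]
```

```bash
python3 -m handwheel '[[[0,1,0,0,0,0,-1],[0,2,0,0,0,0,-1],[0,3,0,0,0,0,-1]]]';  python3 go.py 553 -161.0 146 -2.9
```

```text
clock: 14.45
eef_pos: [553.7, -161.4, 147.0]
eef_rot: [-1.573, -0.006, -0.051]
wrist_force: [-0.7, -0.5, 3.6]
finger_gap: 0.7
t 14.45 pos [ 553.68 -161.39  147.01] rpy [-90.15  -0.36  -2.91] F [-0.7 -0.5  3.6] M [-0.29  0.22  0.03] gap 0.7
shift [-0.71  1.01  0.36] turn [ 0.15 -0.01  0.36]
```

```bash
python3 -m handwheel '[[[0,1,0,0,0,0,-1],[0,2,0,0,0,0,-1]]]';  python3 go.py 553 -161.0 146 -2.9
```

```text
clock: 14.62
eef_pos: [553.7, -161.4, 145.0]
eef_rot: [-1.573, -0.006, -0.051]
wrist_force: [-0.1, 0.3, -0.4]
finger_gap: 0.4
t 14.62 pos [ 553.73 -161.39  144.99] rpy [-90.15  -0.37  -2.92] F [-0.1  0.3 -0.4] M [-0.07  0.09 -0.03] gap 0.4
shift [-0.74 -1.01  0.35] turn [ 0.15 -0.02  0.37]
```

```bash
python3 -m handwheel '[[[0,1,0,0,0,0,-1],[0,2,0,0,0,0,-1]]]';  python3 go.py 553 -161.0 146 -2.9; python3 -c "
from h import *
snap('side','side10');
a=cv2.imread('pics/side10.png')
cv2.imwrite('pics/z13.png',cv2.resize(np.clip(a[150:205,290:345].astype(float)*1.6,0,255).astype(np.uint8),(600,600),interpolation=0))"
```

```text
clock: 14.78
eef_pos: [553.7, -161.4, 142.8]
eef_rot: [-1.573, -0.006, -0.051]
wrist_force: [0.3, 0.1, 0.6]
finger_gap: 0.0
t 14.78 pos [ 553.69 -161.38  142.75] rpy [-90.14  -0.35  -2.91] F [0.3 0.1 0.6] M [-0.01  0.05 -0.01] gap 0.0
shift [-0.68 -3.25  0.34] turn [ 0.14 -0.02  0.35]
```

View pics/z13.png

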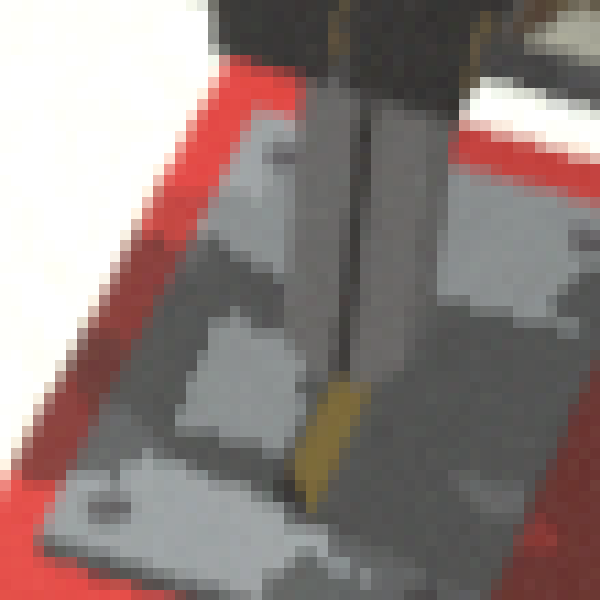

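The cassette has dropped: the slot at (330,440) shows the box's interior again, and the wrist force is back to zero. Next I retract and check.

```bash
python3 -m handwheel '[[[0,-20,0,0,0,0,-1],[0,-50,0,0,0,0,-1],[0,-80,0,0,0,0,-1],[0,-100,0,0,0,0,-1],[0,-110,0,0,0,0,-1]]]'; python3 -m handwheel '[[[-40,0,0,0,0,0,-1],[-80,0,0,0,0,0,-1],[-120,0,0,0,0,0,-1],[-140,0,0,0,0,0,-1],[-140,0,0,0,0,0,-1]]]';python3 -m handwheel '[[[0,0,0,0,0,0,-1],[0,0,0,0,0,0,-1],[0,0,0,0,0,0,-1],[0,0,0,0,0,0,-1],[0,0,0,0,0,0,-1]]]'; python3 -c "
from h import *
snap('side','side11');snap('top','top11')
a=cv2.imread('pics/side11.png');b=cv2.imread('pics/side0.png')
cv2.imwrite('pics/z14.png',np.hstack([a[100:420,130:400],cv2.imread('pics/top11.png')[130:290,120:420].repeat(2,0)[:,:]]))
f=np.load('pics/side11.npz');im=f['im'];hsv=cv2.cvtColor(im,cv2.COLOR_RGB2HSV)
for t in('side0','side11'):
  h=cv2.cvtColor(np.load(f'pics/{t}.npz')['im'],cv2.COLOR_RGB2HSV);m=(h[...,0]>40)&(h[...,0]<90)&(h[...,1]>90);m[:280]=0;m[:,325:]=0;ys,xs=np.nonzero(m);print(t,len(xs),xs.mean(),ys.mean())
"
```

```text
clock: 15.25
eef_pos: [553.5, -161.2, 255.5]
eef_rot: [-1.574, -0.01, -0.051]
wrist_force: [-0.4, 0.3, -0.1]
finger_gap: 0.4
clock: 15.67
eef_pos: [410.9, -153.8, 253.9]
eef_rot: [-1.574, -0.009, -0.052]
wrist_force: [0.1, 0.9, -0.5]
finger_gap: 0.6
clock: 16.08
eef_pos: [411.4, -153.8, 253.5]
eef_rot: [-1.574, -0.008, -0.051]
wrist_force: [-0.4, 0.3, 1.0]
finger_gap: 0.3
side0 64 264.125 351.0625
side11 63 264.14285714285717 351.1111111111111
```

View pics/z14.png

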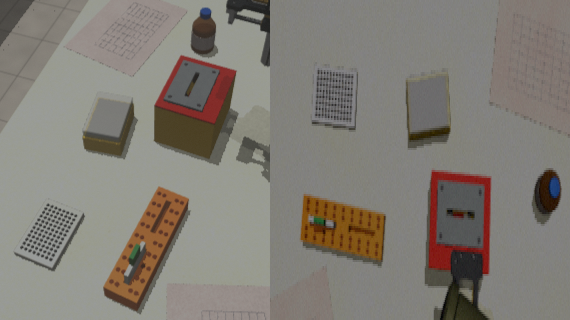

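```bash
python3 -c "
from h import *
f=np.load('pics/top11.npz');C=cloud('top',f['d']);im=f['im']
cv2.imwrite('pics/z15.png',cv2.resize(im[220:252,290:332,::-1],None,fx=14,fy=14,interpolation=0))
for v in(235,236,237):print(v,[(u,int(C[v,u,2]),im[v,u].tolist()) for u in range(298,324,3)])
"
```

```text
235 [(298, 115, [11, 12, 10]), (301, 116, [0, 5, 7]), (304, 7, [65, 52, 31]), (307, 9, [64, 54, 37]), (310, 10, [69, 58, 49]), (313, 0, [72, 68, 60]), (316, 6, [76, 73, 61]), (319, 125, [63, 62, 63]), (322, 132, [69, 71, 68])]
236 [(298, 69, [31, 31, 27]), (301, 63, [33, 33, 32]), (304, 89, [66, 25, 0]), (307, 97, [66, 24, 1]), (310, 92, [66, 26, 0]), (313, 96, [67, 40, 16]), (316, 62, [70, 58, 32]), (319, 118, [15, 14, 15]), (322, 117, [38, 41, 31])]
237 [(298, 61, [67, 66, 63]), (301, 69, [48, 46, 45]), (304, 90, [73, 13, 14]), (307, 90, [71, 10, 3]), (310, 98, [70, 5, 2]), (313, 91, [72, 37, 34]), (316, 65, [75, 68, 57]), (319, 61, [30, 31, 26]), (322, 111, [31, 24, 7])]
```

View pics/z15.png

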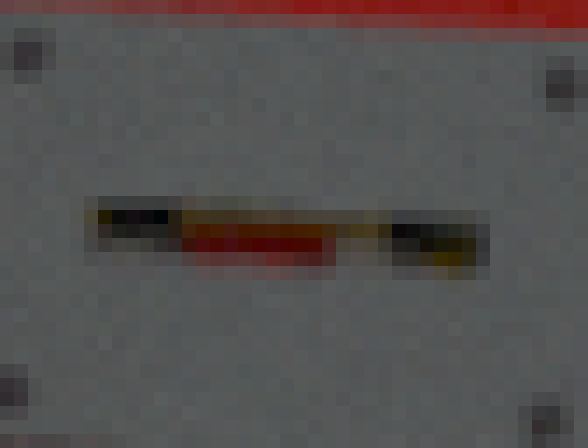

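```bash
python3 -c "
from h import *
print(order.sign_off())"
```

```text
the job is handed in; nothing more can be done
None
```

The used cassette is inside the disposal box, and I signed the job off at about 16 s of the 69 s allowed. Sign-off reports no verdict, so what follows is from my own checks.

**What I did:** I gripped the cassette by its red tab and lifted it out of the rack. From the pictures I put the slot about 11 mm to the +x side of the box's mid-plane. I lowered the cassette into it at about 12 to 15 mm/s. Then I let go with the flap holding the body and pushed the tab's top down with closed fingers until it dropped. The largest wrist force I read during the posting was about 7 N, read at the end of each short move.

**Last checks:**
- **Used cassette:** the top camera's depth through the slot puts the tab top at about 91 mm and the shoulders at about 63 mm. That means it is standing on the box floor with its centre near 47 mm, under the 75 mm limit.
- **New cassette:** its green tab moved less than 0.1 pixel in the side view, so it has not shifted.
- **Bystanders:** the well plate, tip box and bottle look unmoved in the last pictures, by eye only.
- **Robot:** it stands clear of everything, with no wrist force beyond the sensor noise.

No check failed or disagreed. The top camera placed the used cassette about 4 mm from where the side camera did; I went by the side camera and the rack's geometry, and the grasp closed cleanly.

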